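# Prime the milling machine's hand lubricator

## Task

Before the mill is started, prime its slideway lubricator: with the fingertips push the black palm plunger all the way down and let it spring right back up, stroke after stroke, until the steel indicator pin on the distributor stands fully out. Do not touch the indicator pin, pick nothing up, and leave the things around the lubricator where they stand. Finish with the plunger released and fully up.

Things in the scene. Friction and masses are not known exactly. Their poses are not given: they have to be found in the camera images.
- plunger_top (a point): Centre of the slightly domed top of the pump's palm plunger: black plastic mushroom button, 50 mm in diameter, 18 mm thick, on a 14 mm upright steel rod above the lid of the grey tank. Moves with the plunger; 186 mm above the work surface when up. z up. Within 100 mm of its axis all else is lower than 145 mm.
- plunger (a joint): How far the plunger is pushed down, in m: 0 = fully up, 0.024 = fully down on its stop. About 5 N starts it, about 15 N takes it to the bottom; its spring returns it in about a fifth of a second once released. Each full stroke pumps the same amount, a short one proportionally less; extra strokes after the pin is out do no harm.
- indicator_pin (a joint): How far the pin has come out, in m: 0 = in (2 mm shows above its brass bonnet), 0.018 = fully out (20 mm shows, with a dark 3 mm groove at the bonnet). It rises as the plunger goes down: not at all on the first one to three strokes, then 6 to 7 mm a full stroke, and stays put on the return. The lines' starting pressure varies unseen: 4 to 6 full strokes are needed.
- pin_tip (a point): Centre of the flat tip of the indicator pin, a steel pin 10 mm in diameter in a round brass bonnet 25 mm wide on top of the aluminium distributor block. 126 mm above the work surface when in, 144 mm when fully out; 150 mm from the plunger's axis along the lubricator's -y.
- lubricator: The lubricator, bolted down: steel foot plate 150 x 290 x 8 mm with a grey oil tank (lid 106 mm above the work surface, a black filler cap 32 mm wide on it that stays shut) and beside it the distributor block with four copper tubes. Origin: centre of the foot plate's underside. x and y along the plate's 150 and 290 mm sides. Plunger axis at (0, +65 mm), pin axis at (0, -85 mm) in its frame; z up.
- collet: Loose bystander: steel spring collet standing on its small end, 41 mm in diameter, 47 mm high. Origin: centre of its underside. To be left alone.
- setup_block: Loose bystander: ground steel setup block lying flat, 75 x 50 x 25 mm, with bored holes. Origin: centre of its underside. To be left alone.
- oil_bottle: Loose bystander: white plastic oil bottle with a black cap, 60 mm in diameter, 150 mm high. Origin: centre of its underside. To be left alone.

How it is judged:
By the outcome, as a careful person would: the job done as asked, in the order asked, and still so for the second after the job is handed in, with the robot touching nothing.
It also fails if it takes over 61 s, if anything falls off the work surface, if the arm or the gripper's body presses on something with over 40 N, if the wrist force passes 120 N, or if a joint passes its speed limit or range.

## Robot

A 6-joint arm with a two-finger parallel gripper is mounted at the origin on the work surface. World frame = base frame: x ahead of the robot, y to its left, z up, the work surface at z = 0. Lengths are in m, angles in rad, forces in N, time in s.
With the tool pointing down it reaches from about 0.375 to 0.975 m from the base axis. Payload 3.8 kg.
Tool frame: the origin (TCP) lies midway between the tips of the shut fingers; the grasp point (between the pads) lies 19 mm behind it; y points along the fingers, x is the direction in which the jaws open and shut, and the axes are right-handed (so a half turn about y gives the same grasp; the last joint's range is limited). The gripper opens to 88 mm and grips with 3 to 60 N. Pads are 18 mm wide; open, the fingers measure 123 mm over their backs; the gripper's body (75 mm by 187 mm) begins 45 mm behind the grasp point.
Start: joints at [1.304, 0.264, 1.604, -0, 1.274, -0.037], TCP at [0.154, 0.657, 0.239] pointing down, gripper open.
Joint ranges: [-2.63, 2.63], [-0.94, 2.18], [0.31, 2.57], [-1.31, 4.45], [0, 2.66], [-2.55, 2.55]. Speed limits (rad/s): [2.57, 2.57, 3.14, 3.14, 3.14, 3.14].

## Interface

Orientations are given as a unit quaternion [x, y, z, w].
In Python, from cell import env, read_camera, camera_params, job gives the robot as it stands.
- The arm moves only by the tool step_arm, never from a script. Its argument "plan" is a list of rows, each an object of numbers: "fingers": the opening in per cent of the stroke, from 0 (shut) to 100 (fully open); "x", "y", "z": the shift along the tool's x, y, z in cm; "spin": the turn about the tool's y in rad. A call has 1 to 20 rows; each row is the pose to reach, as a shift and turn from the pose commanded when the call began, along the tool's axes at that moment; what a row does not reach only later rows make up. A row lasts 1/10 s, in which the tool goes at most 50 mm and 8.59 degrees, less where a joint would pass 70% of its speed; a pose out of reach is approached as far as the arm can. A call with a gripper value outside its range is refused whole. The fingers move at their own pace and stop on an object; the grip force is fixed at half the most. Time passes only in rows, so rows that repeat a pose let the fingers close. It gives the time, the measured TCP pose, the force and the opening at its end, in the units of the state.
- env.read_state(): the state, without advancing time (a new reading comes with each control period).
- read_camera(name): name is "scene" or "side" or "wrist"; returns the picture (400x640x3 uint8, red, green, blue); there is no depth.
- camera_params(name): a dict with "fx", "fy", "cx", "cy" (pixels), "R" (3x3) and "t" (3): a world point X has camera coordinates R X + t; the wrist camera has in their place "mount" (4x4, takes a point from camera to tool coordinates, whose origin is the TCP and whose axes are the tool frame's). Camera axes: x right, y down, z forward; pixel columns grow to the right and rows downward; lengths in m; the calibration is good to about 2 mm. A picture is of the moment at which its call begins: read the wrist's pose just before it. camera_params takes no time and is no camera call.
- job.sign_off(): hands the job in, once; it reports no verdict.
The state is a dict: "time_s": time; "joint_pos": joint angles; "joint_vel": joint speeds; "joint_torque": joint torques, N m; "eef_pos": TCP position; "tcp_rot": TCP orientation; "ft_force": force on the tool from outside, world axes, zero at the start; "ft_torque": the same for the moment, N m; "width": finger opening in m.
Only numpy, scipy, OpenCV 4.12 (cv2) and the standard library are available. Lean on these libraries where they do the work, as an engineer would, in place of code of your own. Each camera call takes 0.05 s, during which the arm holds its last target.

## Working session

There is one attempt and no reset: what is moved stays moved. The work goes in short steps, Python scripts to look and compute and a tool call to move; the robot and the scene stay as the last step left them, time stands still between calls to the robot, and variables do not carry over. Pictures are saved under pics/ and viewed, and the job is handed in when it is done.

Besides the shell and the picture viewer there is one more tool, called after "Call:" in YAML: its name, and indented under it one key for each argument. step_arm: Moves the arm, as the interface text tells. Its arguments: {"type":"object","properties":{"plan":{"type":"array"}},"required":["plan"]}

```bash
mkdir -p pics; ls; python3 - <<'E'
from cell import env, read_camera, camera_params, job
import cv2
s=env.read_state();print(s)
for n in ["scene","side","wrist"]:
    cv2.imwrite(f"pics/{n}0.png",read_camera(n)[:,:,::-1]);print(n,camera_params(n))
E
```

```text
pics
{'time_s': 0.0, 'joint_pos': array([ 1.30408110e+00,  2.64712029e-01,  1.60535782e+00, -5.38283229e-06,
        1.27371396e+00, -3.68800103e-02]), 'joint_vel': array([ 1.79628330e-03,  1.93424737e-04, -1.50131711e-03, -6.26041394e-05,
        8.69085075e-04,  6.52795367e-04]), 'joint_torque': array([ 5.70229058e-04, -5.02110386e+01, -3.56870306e+01,  7.30746123e-02,
        2.91946175e-02, -1.76022068e-04]), 'eef_pos': array([0.15357955, 0.65656674, 0.23742447]), 'tcp_rot': array([ 0.55449398,  0.43874663, -0.43999312, -0.55357374]), 'ft_force': array([ 0.88317458, -0.35261088,  0.56953853]), 'ft_torque': array([0.05300585, 0.01413942, 0.04023907]), 'width': 0.08796399597337166}
scene {'fx': 472.1007122841618, 'fy': 472.1007122841618, 'cx': 317.41147389658886, 'cy': 192.00170681689644, 'R': array([[ 0.19436562,  0.98071368, -0.02055905],
       [ 0.63969392, -0.14261289, -0.75528356],
       [-0.7436489 ,  0.13364966, -0.65507563]]), 't': array([-0.14782153, -0.24443631,  1.57564853])}
side {'fx': 364.49427522488804, 'fy': 364.49427522488804, 'cx': 317.8679461332569, 'cy': 200.8315577754263, 'R': array([[ 0.94936175, -0.31322344, -0.02456312],
       [-0.17063174, -0.44836771, -0.87741165],
       [ 0.26381259,  0.83717231, -0.47910901]]), 't': array([-0.50437029,  0.23701835,  0.61893925])}
wrist {'fx': 331.24841667050055, 'fy': 331.24841667050055, 'cx': 323.0020547447392, 'cy': 200.2621744436409, 'mount': array([[ 9.99998696e-01, -1.61260269e-03,  8.56819520e-05,
         4.91420199e-05],
       [-5.93761306e-04, -3.17822353e-01,  9.48150093e-01,
        -1.46868938e-01],
       [-1.50175775e-03, -9.48148908e-01, -3.17822896e-01,
         8.28804289e-02],
       [ 0.00000000e+00,  0.00000000e+00,  0.00000000e+00,
         1.00000000e+00]])}
```

View pics/scene0.png

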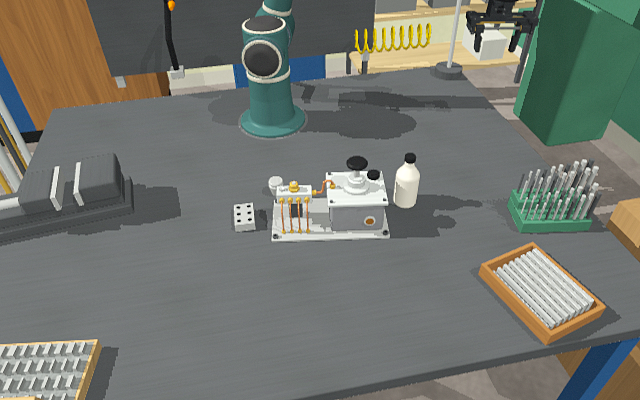

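View pics/side0.png

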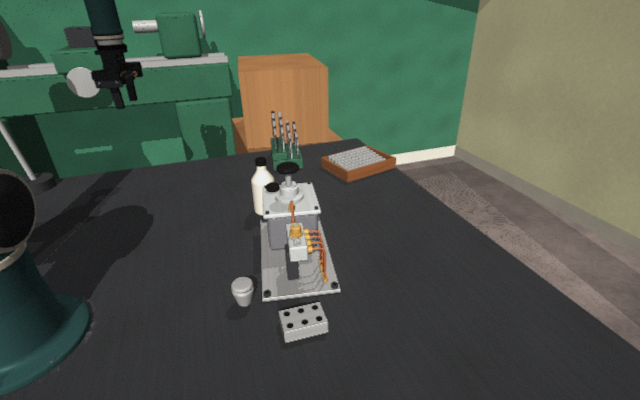

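View pics/wrist0.png

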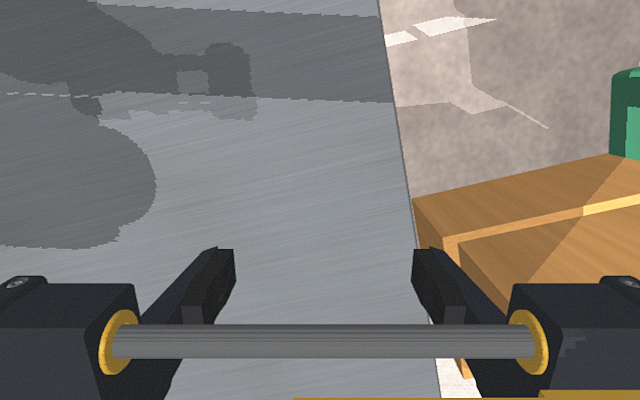

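The scene view shows the black plunger at about (357,162), the brass bonnet at (294,186) and the bottle at (406,180). The side view shows the plunger at about (288,168) and the bonnet at (296,232). The wrist view shows only table. I'll zoom in to measure more accurately.

```bash
python3 - <<'E'
import cv2,numpy as np
a=cv2.imread("pics/scene0.png")[140:250,225:435]
b=cv2.imread("pics/side0.png")[145:345,220:350]
cv2.imwrite("pics/sc_z.png",cv2.resize(a,None,fx=3.8,fy=3.8,interpolation=cv2.INTER_CUBIC))
cv2.imwrite("pics/si_z.png",cv2.resize(b,None,fx=3,fy=3,interpolation=cv2.INTER_CUBIC))
E
```

```text
(no output)
```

View pics/sc_z.png

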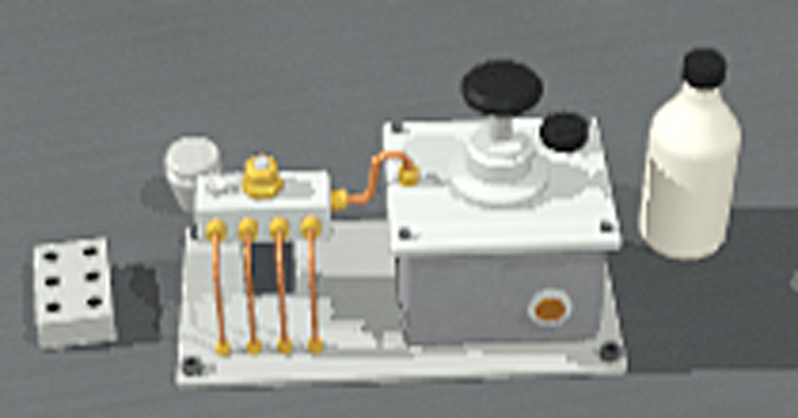

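View pics/si_z.png

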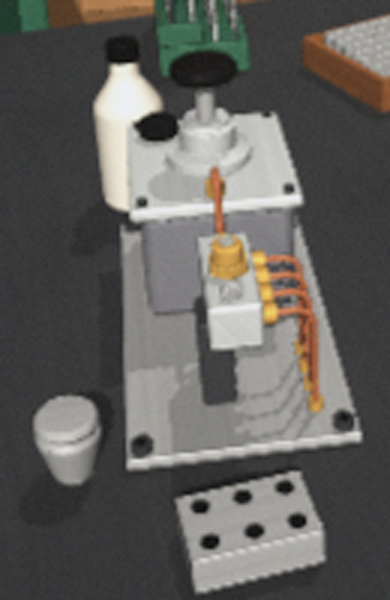

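```bash
cat > h.py <<'E'
import cv2,numpy as np
from cell import env, read_camera, camera_params, job
P={n:camera_params(n) for n in("scene","side")}
def ray(n,u,v):
    p=P[n];d=np.array([(u-p["cx"])/p["fx"],(v-p["cy"])/p["fy"],1]);return -p["R"].T@p["t"],p["R"].T@d
def onz(n,u,v,z):
    c,d=ray(n,u,v);return c+d*(z-c[2])/d[2]
def tri(px):
    A=[];b=[]
    for n,(u,v) in px.items():
        c,d=ray(n,u,v);d/=np.linalg.norm(d);M=np.eye(3)-np.outer(d,d);A.append(M);b.append(M@c)
    return np.linalg.lstsq(np.vstack(A),np.hstack(b),rcond=None)[0]
E
python3 - <<'E'
from h import *
def blob(n,x0,y0,x1,y1,T=60):
    g=cv2.imread(f"pics/{n}0.png").max(2)[y0:y1,x0:x1]
    k,l,st,c=cv2.connectedComponentsWithStats((g<T).astype(np.uint8))
    for i in range(1,k): print(n,T,st[i]+np.array([x0,y0,0,0,0]),c[i]+[x0,y0])
for T in (45,60): blob("scene",340,150,371,172,T)
for T in(25,40):blob("side",272,160,304,178,T)
px={"scene":(357.1,162.9),"side":(287.7,168.3)}
print(tri(px))
for n in px: print(n,onz(n,*px[n],.178))
# bonnet top/pin (z~.124)
px={"scene":(225+262/3.8,140+163/3.8),"side":(220+228/3,145+240/3)}
print(tri(px)); [print(n,onz(n,*px[n],.126)) for n in px]
# foot plate corners, scene z=.008: 
for q in [(180,374),(622,364)]: print(onz("scene",225+q[0]/3.8,140+q[1]/3.8,.008))
for q in [(130,462),(360,434),(122,228)]: print(onz("side",220+q[0]/3,145+q[1]/3,.008))
E
```

```text
scene 45 [347 157  21  13  86] [358.54651163 163.04651163]
scene 45 [354 159   2   1   2] [354.5 159. ]
scene 45 [356 160   2   2   2] [356.5 160.5]
scene 45 [355 163   1   1   1] [355. 163.]
scene 45 [351 164   3   1   3] [352. 164.]
scene 45 [369 171   2   1   2] [369.5 171. ]
scene 60 [347 156  21  15 223] [357.15246637 162.76681614]
scene 60 [368 171   3   1   3] [369. 171.]
side 25 [297 169   1   1   1] [297. 169.]
side 25 [278 170   1   1   1] [278. 170.]
side 40 [277 162  22  12 204] [287.26960784 167.90196078]
[0.51529411 0.14650228 0.17531844]
scene [0.51938938 0.14514802 0.178     ]
side [0.51389862 0.1415267  0.178     ]
[ 0.49113553 -0.00096287  0.12234736]
scene [ 0.49655773 -0.00198359  0.126     ]
side [ 0.48959907 -0.00531494  0.126     ]
[ 0.55260944 -0.07050696  0.008     ]
[0.60446585 0.20792522 0.008     ]
[ 0.407557  -0.0507035  0.008    ]
[ 0.55109326 -0.07569407  0.008     ]
[0.45338798 0.2263695  0.008     ]
```

Triangulation puts the plunger axis at about (0.516, 0.1445) and the pin at about (0.4915, -0.003). They come out 0.1495 m apart, which agrees with the stated 0.150 m. Next I'll work out the shift in tool axes.

```bash
cat >> h.py <<'E'
from scipy.spatial.transform import Rotation as Ro
def shift(target,frm=None):
    s=env.read_state();R=Ro.from_quat(s["tcp_rot"]).as_matrix()
    return 100*R.T@(np.array(target)-(s["eef_pos"] if frm is None else frm))
E
python3 - <<'E'
from h import *
print(Ro.from_quat(env.read_state()["tcp_rot"]).as_matrix().round(3))
print(shift([.516,.1445,.225]), shift([.516,.1445,.225],[.154,.657,.239]))
E
```

```text
[[ 0.228 -0.    -0.974]
 [ 0.974 -0.002  0.228]
 [-0.002 -1.     0.   ]]
[-41.62052557   1.33577689 -46.95387276] [-41.65604637   1.46999088 -46.92094871]
```

Call:
step_arm:
  plan:
    - {"fingers": 0,"x": -5,"y": 0,"z": -5.6}
    - {"fingers": 0,"x": -10,"y": 0,"z": -11.3}
    - {"fingers": 0,"x": -41.6,"y": 1,"z": -46.9}
    - {"fingers": 0,"x": -41.6,"y": 1,"z": -46.9}
    - {"fingers": 0,"x": -41.6,"y": 1,"z": -46.9}
    - {"fingers": 0,"x": -41.6,"y": 1,"z": -46.9}
    - {"fingers": 0,"x": -41.6,"y": 1,"z": -46.9}
    - {"fingers": 0,"x": -41.6,"y": 1,"z": -46.9}
    - {"fingers": 0,"x": -41.6,"y": 1,"z": -46.9}
    - {"fingers": 0,"x": -41.6,"y": 1,"z": -46.9}
    - {"fingers": 0,"x": -41.6,"y": 1,"z": -46.9}
    - {"fingers": 0,"x": -41.6,"y": 1,"z": -46.9}
    - {"fingers": 0,"x": -41.6,"y": 1,"z": -46.9}
    - {"fingers": 0,"x": -41.6,"y": 1,"z": -46.9}
    - {"fingers": 0,"x": -41.6,"y": 1,"z": -46.9}
    - {"fingers": 0,"x": -41.6,"y": 1,"z": -46.9}
    - {"fingers": 0,"x": -41.6,"y": 1,"z": -46.9}
    - {"fingers": 0,"x": -41.6,"y": 1,"z": -46.9}

```text
$.plan[0]: bad value
```

```bash
python3 - <<'E'
from h import *
s=env.read_state();print(s["time_s"],s["eef_pos"],s["ft_force"],s["width"],s["joint_pos"].round(2))
print(shift([.516,.1445,.229]))
a=read_camera("scene")[100:250,225:435,::-1];b=read_camera("side")[105:305,220:400,::-1];w=read_camera("wrist")[:,:,::-1]
cv2.imwrite("pics/sc1.png",cv2.resize(a,None,fx=3.8,fy=3.8,interpolation=cv2.INTER_CUBIC))
cv2.imwrite("pics/si1.png",cv2.resize(b,None,fx=3,fy=3,interpolation=cv2.INTER_CUBIC))
cv2.imwrite("pics/w1.png",w)
E
```

```text
0.15 [0.15359789 0.65672684 0.23765851] [-0.08621974 -0.7476342   0.14819017] 0.0881348923842013 [ 1.3   0.26  1.61  0.    1.27 -0.04]
[-41.62122697   0.9357775  -46.95384672]
```

View pics/sc1.png

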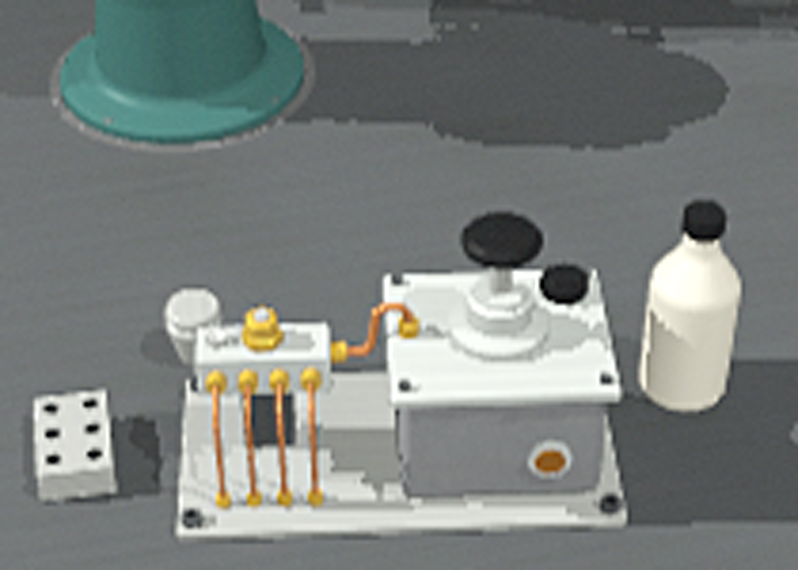

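View pics/si1.png

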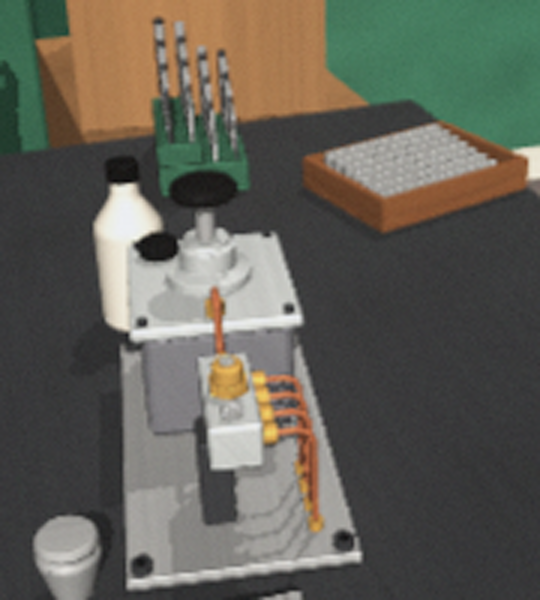

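View pics/w1.png

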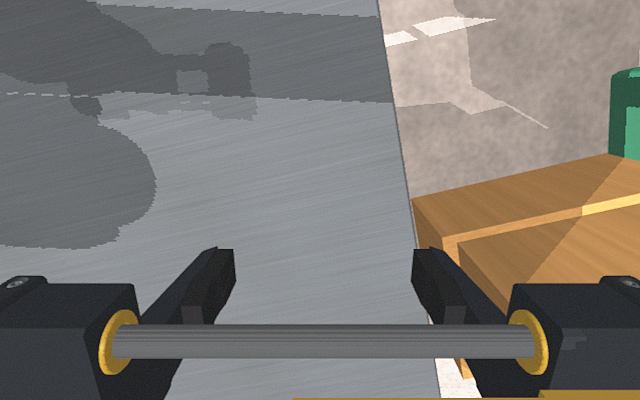

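The call was refused ("bad value") and nothing moved. The rows had no "spin" key, so I'll add it and start with one small row.

Call:
step_arm:
  plan:
    - {"fingers": 0,"x": -4,"y": 0,"z": -4.5,"spin": 0}

```text
time_s: 0.4
eef_pos: [0.1804, 0.6192, 0.238]
tcp_rot: [-0.552, -0.441, 0.44, 0.554]
ft_force: [0.3, -0.0, -0.9]
width: 0.082
```

```bash
python3 - <<'E'
from h import *
print(shift([.516,.1445,.229]), env.read_state()["eef_pos"])
E
```

```text
[-38.76321239   0.76980564 -43.32874504] [0.18039104 0.61920097 0.23803069]
```

Call:
step_arm:
  plan:
    - {"fingers": 0,"x": -38.4,"y": 0.8,"z": -43.2,"spin": 0}
    - {"fingers": 0,"x": -38.4,"y": 0.8,"z": -43.2,"spin": 0}
    - {"fingers": 0,"x": -38.4,"y": 0.8,"z": -43.2,"spin": 0}
    - {"fingers": 0,"x": -38.4,"y": 0.8,"z": -43.2,"spin": 0}
    - {"fingers": 0,"x": -38.4,"y": 0.8,"z": -43.2,"spin": 0}
    - {"fingers": 0,"x": -38.4,"y": 0.8,"z": -43.2,"spin": 0}
    - {"fingers": 0,"x": -38.4,"y": 0.8,"z": -43.2,"spin": 0}
    - {"fingers": 0,"x": -38.4,"y": 0.8,"z": -43.2,"spin": 0}
    - {"fingers": 0,"x": -38.4,"y": 0.8,"z": -43.2,"spin": 0}
    - {"fingers": 0,"x": -38.4,"y": 0.8,"z": -43.2,"spin": 0}
    - {"fingers": 0,"x": -38.4,"y": 0.8,"z": -43.2,"spin": 0}
    - {"fingers": 0,"x": -38.4,"y": 0.8,"z": -43.2,"spin": 0}
    - {"fingers": 0,"x": -38.4,"y": 0.8,"z": -43.2,"spin": 0}
    - {"fingers": 0,"x": -38.4,"y": 0.8,"z": -43.2,"spin": 0}
    - {"fingers": 0,"x": -38.4,"y": 0.8,"z": -43.2,"spin": 0}
    - {"fingers": 0,"x": -38.4,"y": 0.8,"z": -43.2,"spin": 0}

```text
time_s: 2.0
eef_pos: [0.515, 0.1452, 0.2307]
tcp_rot: [-0.554, -0.44, 0.44, 0.554]
ft_force: [0.2, -0.7, -0.0]
width: 0.0001
```

```bash
cat >> h.py <<'E'
def look(k,wr=False):
    a=read_camera("scene")[100:250,225:435,::-1];b=read_camera("side")[105:305,220:350,::-1]
    a=cv2.resize(a,None,fx=2.2,fy=4*.55,interpolation=cv2.INTER_CUBIC);b=cv2.resize(b,(215,330),interpolation=cv2.INTER_CUBIC)
    cv2.imwrite(f"pics/l{k}.png",np.hstack([a,b]))
    if wr: cv2.imwrite(f"pics/w{k}.png",read_camera("wrist")[:,:,::-1])
E
python3 - <<'E'
from h import *
s=env.read_state();print(s["time_s"],s["eef_pos"],s["ft_force"],s["width"],s["joint_pos"].round(2))
print(shift([.516,.1445,.186]))
look(2,True)
E
```

```text
2.0 [0.51504289 0.14521214 0.23070279] [ 0.22042341 -0.73895601 -0.00716848] 0.00012591677230962755 [ 0.23  0.    1.91  0.    1.23 -1.11]
[-0.04845394  4.47024193 -0.11053335]
```

View pics/l2.png

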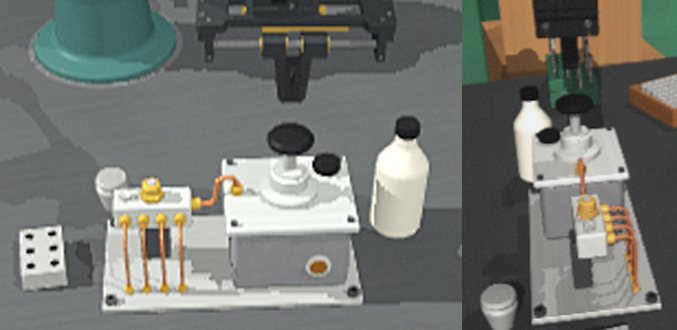

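View pics/w2.png

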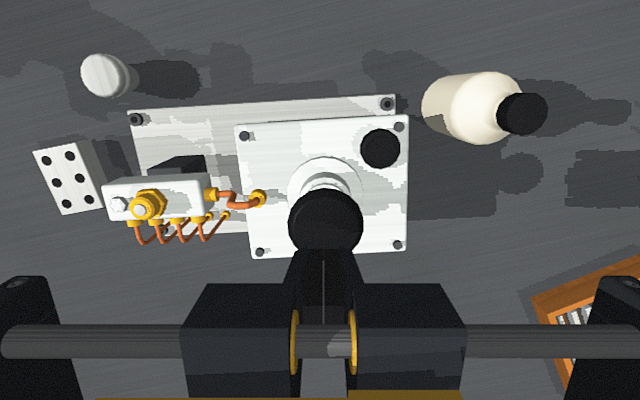

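Both views show the shut fingertips standing above the plunger. The wrist view has the button spanning columns 288–363, with its far edge at row 187. I'll check my estimate by projecting it into the wrist picture.

```bash
python3 - <<'E'
from h import *
s=env.read_state();p=camera_params("wrist")
T=np.eye(4);T[:3,:3]=Ro.from_quat(s["tcp_rot"]).as_matrix();T[:3,3]=s["eef_pos"]
C=np.linalg.inv(T@p["mount"])
def pr(X):
    c=C[:3,:3]@X+C[:3,3];return np.array([p["fx"]*c[0]/c[2]+p["cx"],p["fy"]*c[1]/c[2]+p["cy"]])
a=np.linspace(0,2*np.pi,73)
for ctr in [(.516,.1445),(.516,.147),(.513,.1445)]:
  for z in(.168,.183):
    q=np.array([pr(np.array([ctr[0]+.025*np.cos(t),ctr[1]+.025*np.sin(t),z])) for t in a]);print(ctr,z,q.min(0),q.max(0))
print(pr(s["eef_pos"]))
E
```

```text
(0.516, 0.1445) 0.168 [285.59150343 183.56014111] [359.10581736 251.95563843]
(0.516, 0.1445) 0.183 [283.08652683 190.1637233 ] [361.55949374 262.51933429]
(0.516, 0.147) 0.168 [289.14632105 182.7231344 ] [362.72153513 251.22821283]
(0.516, 0.147) 0.183 [286.87911417 189.27392348] [365.42147779 261.75330428]
(0.513, 0.1445) 0.168 [284.42774992 179.25177708] [358.24618271 248.21520556]
(0.513, 0.1445) 0.183 [281.83287107 185.58283568] [360.65246378 258.58009961]
[322.97497347 264.08148798]
```

Estimated centre is (0.515, 0.1465), so the TCP is within 2 mm of the axis. I'll make the first stroke gently to find the bottom.

Call:
step_arm:
  plan:
    - {"fingers": 0,"x": 0,"y": 2,"z": 0,"spin": 0}
    - {"fingers": 0,"x": 0,"y": 4,"z": 0,"spin": 0}
    - {"fingers": 0,"x": 0,"y": 5,"z": 0,"spin": 0}
    - {"fingers": 0,"x": 0,"y": 6,"z": 0,"spin": 0}
    - {"fingers": 0,"x": 0,"y": 6.6,"z": 0,"spin": 0}
    - {"fingers": 0,"x": 0,"y": 6.8,"z": 0,"spin": 0}
    - {"fingers": 0,"x": 0,"y": 6.9,"z": 0,"spin": 0}
    - {"fingers": 0,"x": 0,"y": 6.9,"z": 0,"spin": 0}

```text
time_s: 2.95
eef_pos: [0.5154, 0.1447, 0.1636]
tcp_rot: [-0.554, -0.44, 0.44, 0.554]
ft_force: [-4.9, -0.5, 9.5]
width: 0.0004
```

```bash
python3 - <<'E'
from h import *
look(3)
print(env.read_state()["ft_force"],env.read_state()["eef_pos"])
E
```

```text
[-5.42813618 -0.60360077  8.55661117] [0.51540729 0.14469815 0.16355481]
```

View pics/l3.png

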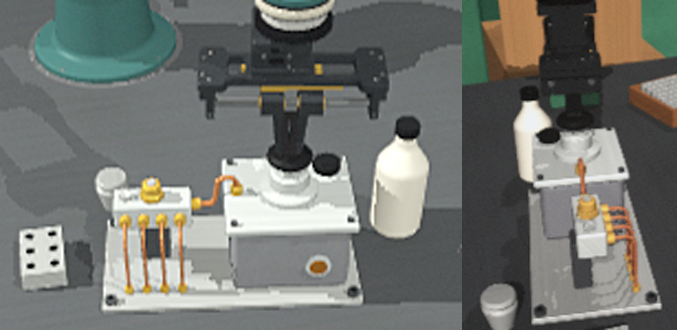

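The button is clearly down, but at about 9 N it's below the 15 N expected at the bottom. I'll press further in small steps.

Call:
step_arm:
  plan:
    - {"fingers": 0,"x": 0,"y": 0.2,"z": 0,"spin": 0}
    - {"fingers": 0,"x": 0,"y": 0.2,"z": 0,"spin": 0}

```text
time_s: 3.25
eef_pos: [0.5155, 0.1447, 0.1624]
tcp_rot: [-0.554, -0.44, 0.44, 0.554]
ft_force: [-6.6, -0.6, 11.7]
width: 0.0005
```

Call:
step_arm:
  plan:
    - {"fingers": 0,"x": 0,"y": 0.2,"z": 0,"spin": 0}
    - {"fingers": 0,"x": 0,"y": 0.2,"z": 0,"spin": 0}

```text
time_s: 3.45
eef_pos: [0.5156, 0.1447, 0.1623]
tcp_rot: [-0.554, -0.44, 0.439, 0.554]
ft_force: [-11.4, -0.8, 24.3]
width: 0.0003
```

At this step the force doubled to 24 N with no further motion, so the stop is at z ≈ 0.1623, which matches 186 − 24 mm. I'll release fully and check.

Call:
step_arm:
  plan:
    - {"fingers": 0,"x": 0,"y": -1.5,"z": 0,"spin": 0}
    - {"fingers": 0,"x": 0,"y": -3.5,"z": 0,"spin": 0}
    - {"fingers": 0,"x": 0,"y": -3.5,"z": 0,"spin": 0}
    - {"fingers": 0,"x": 0,"y": -3.5,"z": 0,"spin": 0}
    - {"fingers": 0,"x": 0,"y": -3.5,"z": 0,"spin": 0}

```text
time_s: 3.95
eef_pos: [0.515, 0.144, 0.1915]
tcp_rot: [-0.554, -0.439, 0.44, 0.554]
ft_force: [0.6, -0.4, -1.2]
width: 0.0003
```

```bash
cat >> h.py <<'E'
def look2(k):
    a=read_camera("scene")[135:200,265:385,::-1];b=read_camera("side")[150:260,255:330,::-1]
    a=cv2.resize(a,(480,260),interpolation=cv2.INTER_CUBIC);b=cv2.resize(b,(177,260),interpolation=cv2.INTER_CUBIC)
    cv2.imwrite(f"pics/l{k}.png",np.hstack([a,b]))
E
python3 - <<'E'
from h import *
look2(4)
print(env.read_state()["ft_force"],env.read_state()["eef_pos"])
E
```

```text
[-0.28535562 -0.49796903 -0.26460701] [0.51490108 0.14394983 0.19131821]
```

View pics/l4.png

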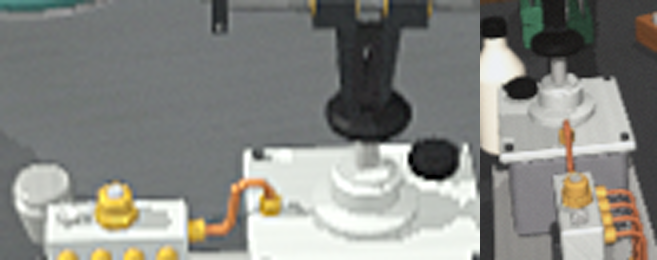

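The plunger is up, the fingers are clear and the pin is still in. Stroke 2, with a small centring correction made in the air:

Call:
step_arm:
  plan:
    - {"fingers": 0,"x": 0.2,"y": 0,"z": -0.1,"spin": 0}
    - {"fingers": 0,"x": 0.2,"y": 1,"z": -0.1,"spin": 0}
    - {"fingers": 0,"x": 0.2,"y": 2,"z": -0.1,"spin": 0}
    - {"fingers": 0,"x": 0.2,"y": 2.9,"z": -0.1,"spin": 0}
    - {"fingers": 0,"x": 0.2,"y": 3.3,"z": -0.1,"spin": 0}
    - {"fingers": 0,"x": 0.2,"y": 3.5,"z": -0.1,"spin": 0}
    - {"fingers": 0,"x": 0.2,"y": 3.5,"z": -0.1,"spin": 0}
    - {"fingers": 0,"x": 0.2,"y": 3.5,"z": -0.1,"spin": 0}

```text
time_s: 4.85
eef_pos: [0.5186, 0.1463, 0.1623]
tcp_rot: [0.554, 0.44, -0.438, -0.554]
ft_force: [-8.0, -1.7, 24.9]
width: 0.0008
```

Call:
step_arm:
  plan:
    - {"fingers": 0,"x": 0,"y": -1.5,"z": 0,"spin": 0}
    - {"fingers": 0,"x": 0,"y": -3.5,"z": 0,"spin": 0}
    - {"fingers": 0,"x": 0,"y": -3.5,"z": 0,"spin": 0}
    - {"fingers": 0,"x": 0,"y": -3.5,"z": 0,"spin": 0}
    - {"fingers": 0,"x": 0,"y": -3.5,"z": 0,"spin": 0}

```text
time_s: 5.35
eef_pos: [0.5163, 0.1456, 0.191]
tcp_rot: [-0.554, -0.439, 0.44, 0.554]
ft_force: [-0.4, 0.3, -0.0]
width: 0.0003
```

```bash
python3 - <<'E'
from h import *
look2(5)
print(env.read_state()["ft_force"],env.read_state()["eef_pos"])
E
```

```text
[-0.05900659 -0.77749687  0.21198147] [0.51625844 0.14557574 0.19104315]
```

View pics/l5.png

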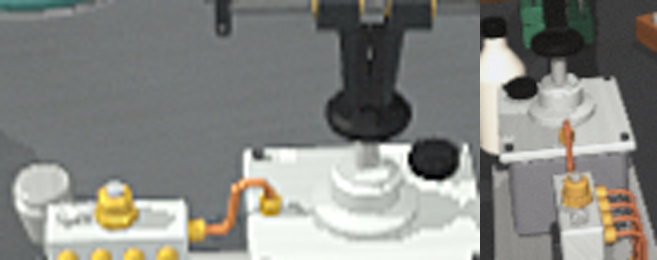

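Stroke 2 reached the stop (24.9 N at z = 0.1623) and released cleanly. The pin hasn't moved yet, so on to stroke 3.

Call:
step_arm:
  plan:
    - {"fingers": 0,"x": 0,"y": 1,"z": 0,"spin": 0}
    - {"fingers": 0,"x": 0,"y": 2,"z": 0,"spin": 0}
    - {"fingers": 0,"x": 0,"y": 2.9,"z": 0,"spin": 0}
    - {"fingers": 0,"x": 0,"y": 3.3,"z": 0,"spin": 0}
    - {"fingers": 0,"x": 0,"y": 3.5,"z": 0,"spin": 0}
    - {"fingers": 0,"x": 0,"y": 3.5,"z": 0,"spin": 0}
    - {"fingers": 0,"x": 0,"y": 3.5,"z": 0,"spin": 0}

```text
time_s: 6.15
eef_pos: [0.518, 0.146, 0.1622]
tcp_rot: [0.554, 0.44, -0.439, -0.554]
ft_force: [-9.9, -2.7, 27.0]
width: 0.0007
```

Call:
step_arm:
  plan:
    - {"fingers": 0,"x": 0,"y": -1.5,"z": 0,"spin": 0}
    - {"fingers": 0,"x": 0,"y": -3.5,"z": 0,"spin": 0}
    - {"fingers": 0,"x": 0,"y": -3.5,"z": 0,"spin": 0}
    - {"fingers": 0,"x": 0,"y": -3.5,"z": 0,"spin": 0}
    - {"fingers": 0,"x": 0,"y": -3.5,"z": 0,"spin": 0}

```text
time_s: 6.65
eef_pos: [0.5162, 0.1456, 0.1909]
tcp_rot: [-0.554, -0.439, 0.44, 0.554]
ft_force: [0.0, -0.2, 0.1]
width: 0.0003
```

```bash
python3 - <<'E'
from h import *
look2(6)
print(env.read_state()["ft_force"],env.read_state()["eef_pos"])
E
```

```text
[-0.20655571 -1.09958243  0.64533897] [0.51621001 0.14556604 0.190961  ]
```

View pics/l6.png

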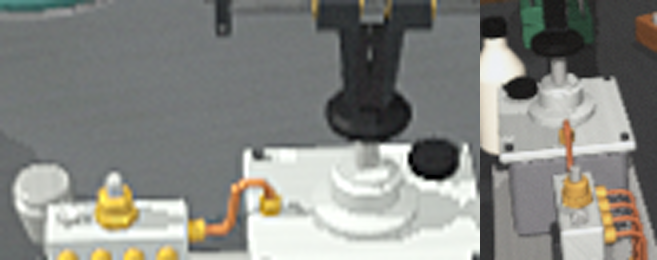

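After stroke 3 the pin has started to rise: its tip is at row 175, up from 184. Strokes 4 and 5 follow.

Call:
step_arm:
  plan:
    - {"fingers": 0,"x": 0,"y": 1,"z": 0,"spin": 0}
    - {"fingers": 0,"x": 0,"y": 2,"z": 0,"spin": 0}
    - {"fingers": 0,"x": 0,"y": 2.9,"z": 0,"spin": 0}
    - {"fingers": 0,"x": 0,"y": 3.3,"z": 0,"spin": 0}
    - {"fingers": 0,"x": 0,"y": 3.5,"z": 0,"spin": 0}
    - {"fingers": 0,"x": 0,"y": 3.5,"z": 0,"spin": 0}
    - {"fingers": 0,"x": 0,"y": 3.5,"z": 0,"spin": 0}

```text
time_s: 7.45
eef_pos: [0.518, 0.146, 0.1622]
tcp_rot: [0.554, 0.44, -0.439, -0.554]
ft_force: [-10.1, -2.6, 26.9]
width: 0.0003
```

Call:
step_arm:
  plan:
    - {"fingers": 0,"x": 0,"y": -1.5,"z": 0,"spin": 0}
    - {"fingers": 0,"x": 0,"y": -3.5,"z": 0,"spin": 0}
    - {"fingers": 0,"x": 0,"y": -3.5,"z": 0,"spin": 0}
    - {"fingers": 0,"x": 0,"y": -3.5,"z": 0,"spin": 0}
    - {"fingers": 0,"x": 0,"y": -3.5,"z": 0,"spin": 0}

```text
time_s: 7.95
eef_pos: [0.5162, 0.1456, 0.1909]
tcp_rot: [-0.554, -0.439, 0.44, 0.554]
ft_force: [0.7, 0.0, 0.8]
width: 0.0007
```

```bash
python3 - <<'E'
from h import *
look2(7)
E
```

Call:
step_arm:
  plan:
    - {"fingers": 0,"x": 0,"y": 1,"z": 0,"spin": 0}
    - {"fingers": 0,"x": 0,"y": 2,"z": 0,"spin": 0}
    - {"fingers": 0,"x": 0,"y": 2.9,"z": 0,"spin": 0}
    - {"fingers": 0,"x": 0,"y": 3.3,"z": 0,"spin": 0}
    - {"fingers": 0,"x": 0,"y": 3.5,"z": 0,"spin": 0}
    - {"fingers": 0,"x": 0,"y": 3.5,"z": 0,"spin": 0}
    - {"fingers": 0,"x": 0,"y": 3.5,"z": 0,"spin": 0}

```text
time_s: 8.75
eef_pos: [0.518, 0.146, 0.1623]
tcp_rot: [0.554, 0.44, -0.439, -0.554]
ft_force: [-9.8, -2.6, 26.9]
width: 0.0002
```

Call:
step_arm:
  plan:
    - {"fingers": 0,"x": 0,"y": -1.5,"z": 0,"spin": 0}
    - {"fingers": 0,"x": 0,"y": -3.5,"z": 0,"spin": 0}
    - {"fingers": 0,"x": 0,"y": -3.5,"z": 0,"spin": 0}
    - {"fingers": 0,"x": 0,"y": -3.5,"z": 0,"spin": 0}
    - {"fingers": 0,"x": 0,"y": -3.5,"z": 0,"spin": 0}

```text
time_s: 9.25
eef_pos: [0.5162, 0.1456, 0.1909]
tcp_rot: [-0.554, -0.439, 0.44, 0.554]
ft_force: [-0.0, -0.2, 0.4]
width: 0.0004
```

```bash
python3 - <<'E'
from h import *
look2(8)
cv2.imwrite("pics/l78.png",np.vstack([cv2.imread("pics/l7.png"),cv2.imread("pics/l8.png")]))
E
```

```text
(no output)
```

View pics/l78.png

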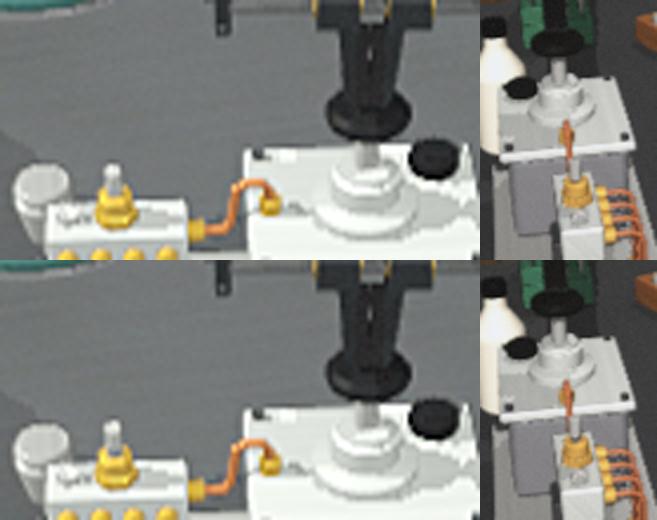

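The tip is at row 165 after stroke 4 and about 162 after stroke 5. That's roughly the 22 px that 18 mm should span, so the pin looks out, but I can't resolve the groove. Extra strokes do no harm and 6 is the most that can be needed, so I'll do a sixth and compare.

Call:
step_arm:
  plan:
    - {"fingers": 0,"x": 0,"y": 1,"z": 0,"spin": 0}
    - {"fingers": 0,"x": 0,"y": 2,"z": 0,"spin": 0}
    - {"fingers": 0,"x": 0,"y": 2.9,"z": 0,"spin": 0}
    - {"fingers": 0,"x": 0,"y": 3.3,"z": 0,"spin": 0}
    - {"fingers": 0,"x": 0,"y": 3.5,"z": 0,"spin": 0}
    - {"fingers": 0,"x": 0,"y": 3.5,"z": 0,"spin": 0}
    - {"fingers": 0,"x": 0,"y": 3.5,"z": 0,"spin": 0}

```text
time_s: 10.05
eef_pos: [0.518, 0.146, 0.1622]
tcp_rot: [0.554, 0.44, -0.439, -0.554]
ft_force: [-10.6, -2.3, 27.5]
width: 0.0007
```

Call:
step_arm:
  plan:
    - {"fingers": 0,"x": 0,"y": -1.5,"z": 0,"spin": 0}
    - {"fingers": 0,"x": 0,"y": -4,"z": 0,"spin": 0}
    - {"fingers": 0,"x": 0,"y": -7,"z": 0,"spin": 0}
    - {"fingers": 0,"x": 0,"y": -9,"z": 0,"spin": 0}
    - {"fingers": 0,"x": 0,"y": -9,"z": 0,"spin": 0}
    - {"fingers": 0,"x": 0,"y": -9,"z": 0,"spin": 0}
    - {"fingers": 0,"x": 0,"y": -9,"z": 0,"spin": 0}

```text
time_s: 10.75
eef_pos: [0.516, 0.1455, 0.2454]
tcp_rot: [-0.553, -0.438, 0.44, 0.555]
ft_force: [-0.3, 0.4, -0.1]
width: 0.0003
```

```bash
python3 - <<'E'
from h import *
look(10);look2(9)
w=read_camera("wrist")[:,:,::-1]
s=env.read_state();print(s["time_s"],s["eef_pos"],s["ft_force"])
b=cv2.resize(w[100:280,80:420],(657,348),interpolation=cv2.INTER_CUBIC)
cv2.imwrite("pics/l9b.png",np.vstack([cv2.imread("pics/l9.png"),b[:330]]))
for z in (.144,.1335,.126):
  X=np.array([.4925,-.002,z])
  for n in P:
    c=P[n]["R"]@X+P[n]["t"];print(n,z,P[n]["fx"]*c[0]/c[2]+P[n]["cx"],P[n]["fy"]*c[1]/c[2]+P[n]["cy"])
E
```

```text
11.0 [0.51667712 0.1456826  0.24655164] [-0.03594321  0.04609884  0.03663448]
scene 0.144 293.2651280531649 175.96749560527064
side 0.144 296.5205655043891 215.62826109842857
scene 0.1335 293.5040533019781 179.40365092287905
side 0.1335 296.815339393534 220.43422192149177
scene 0.126 293.67292799316516 181.83235894354254
side 0.126 297.02324841280887 223.82394753217906
```

View pics/l9b.png

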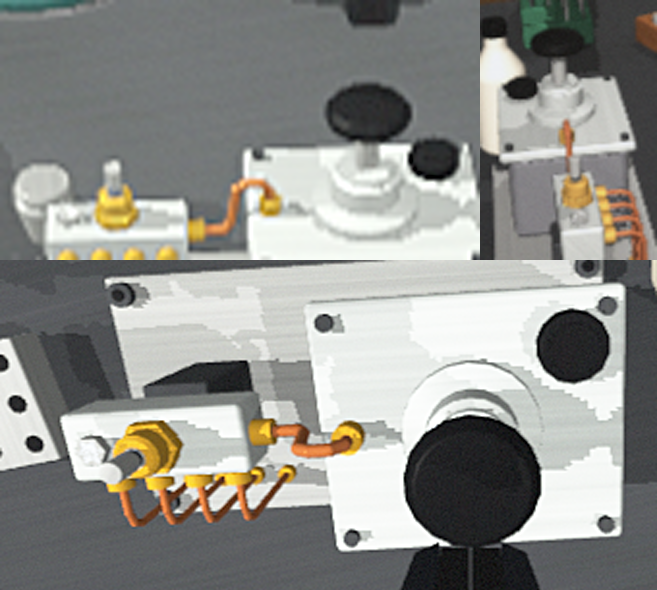

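View pics/l10.png

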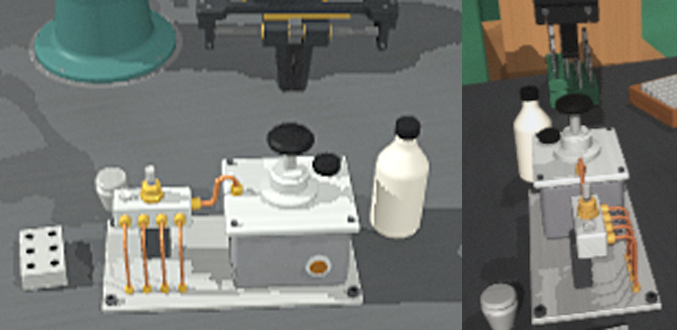

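```bash
python3 - <<'E'
import cv2,numpy as np
L={k:cv2.imread(f"pics/l{k}.png")[150:200,90:140].astype(int) for k in(5,6,7,8,9)}
for a,b in((5,6),(6,7),(7,8),(8,9)): print(a,b,np.abs(L[a]-L[b]).mean().round(2))
cv2.imwrite("pics/cmp.png",cv2.resize(np.hstack([L[k] for k in L]).astype(np.uint8),None,fx=3.2,fy=3.2))
w=cv2.imread("pics/l9b.png")[400:520,60:220];cv2.imwrite("pics/wz.png",cv2.resize(w,None,fx=4,fy=4,interpolation=cv2.INTER_CUBIC))
E
```

```text
5 6 10.15
6 7 10.78
7 8 6.81
8 9 1.05
```

View pics/cmp.png

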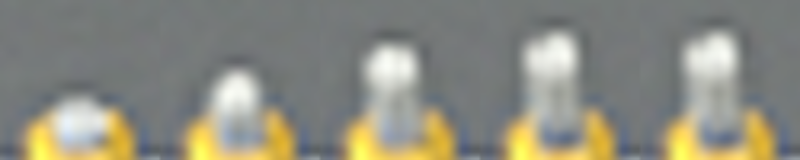

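View pics/wz.png

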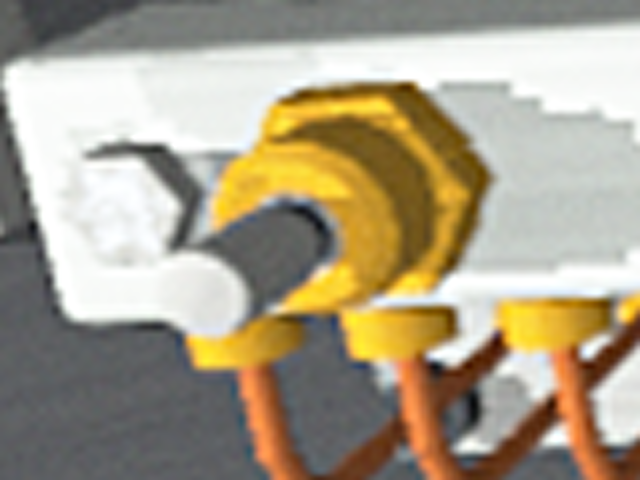

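Comparing the pictures shows that the pin didn't move between strokes 5 and 6, and the dark groove now shows at the bonnet. So the pin is fully out. The plunger is up, the fingers are about 60 mm above it, and the bystanders haven't moved. Handing in.

```bash
python3 -c "
from cell import job
print(job.sign_off())"
```

```text
the job is handed in; nothing more can be done
None
```

The lubricator is primed: the indicator pin stands fully out, and the plunger is released and fully up. I pressed the plunger six full strokes with the shut fingertips and signed off after about 11 s of robot time.

- **Strokes:** each one reached the stop at z ≈ 0.162 m with about 24–27 N on the wrist, and was released clear of the button afterwards.
- **Pin:** it began to rise on stroke 3 and reached its end on stroke 5. Stroke 6 did not move it, the dark groove shows at the bonnet, and the tip sits within about 1 pixel of where 144 mm should appear.
- **Finish:** the fingertips are about 60 mm above the button and the wrist force reads about zero. The bottle, collet and setup block look unmoved in the pictures.

**Refused call and uneven readings:**
- My first move call was refused because its rows lacked "spin"; nothing moved.
- The two fixed cameras disagreed by about 5 mm on where the plunger is. The wrist camera settled it to within about 2 mm.
- Each press also showed 8–11 N of sideways force, with 1–3 mm of sideways drift at the fingertips.

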